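# Stow the sharpening stone and snap its case shut

## Robot

A 6-joint arm with a two-finger parallel gripper is mounted at the origin on the work surface. World frame = base frame: x ahead of the robot, y to its left, z up, the work surface at z = 0. Lengths are in m, angles in rad, forces in N, time in s.
With the tool pointing down it reaches from about 0.275 to 0.775 m from the base axis. Payload 14.6 kg.
Tool frame: the origin (TCP) lies between the finger pads; the fingertips stand 19 mm ahead of it and the grasp point (between the pads) is the TCP (env.tip_extent is the distance from the TCP to the fingertips, in m); z points along the fingers, y is the direction in which the jaws open and shut (so a half turn about z gives the same grasp; the last joint's range is limited). The gripper opens to 85 mm and grips with 20 to 120 N. Pads are 22 mm wide; open, the fingers measure 114 mm over their backs; the gripper's body (76 mm by 85 mm) begins 54 mm behind the grasp point. The pads swing forward as they close: fully open they stand 13 mm farther back than shut.
Start: joints at [-1.416, 0.263, -0.048, 1.259, 0, 1.415], TCP at [0.16, -0.5, 0.25] pointing down, gripper open.
Joint ranges: [-2.65, 2.65], [-0.89, 1.7], [-1.18, 1.37], [-2.13, 2.11], [-1.35, 1.29], [-3.14, 3.14]. Speed limits (rad/s): [1.89, 1.89, 2.57, 2.79, 3.14, 3.14].

## Interface

Orientations are given as [roll, pitch, yaw] about the fixed x, y, z axes, in that order (R = Rz(yaw) Ry(pitch) Rx(roll)).
In Python, from plant import env gives the robot as it stands.
- The arm moves only by the shell command python3 -m pendant 'ROWS' [FORCE]. ROWS is JSON, a list of rows, each a list of 3 entries, a list of its own where there are three numbers: the finger opening in mm, from 0 to 85.4, then the shift along the tool's x, y, z in units of 40 mm (1.0 is 40 mm), then the turn, a rotation vector about the tool's x, y, z in units of 6 degrees (1.0 is 6 degrees). A call has 1 to 8 rows; each row is the pose to reach, as a shift and turn from the pose commanded when the call began, along the tool's axes at that moment; what a row does not reach only later rows make up. A row lasts 1/12 s, in which the tool goes at most 41.7 mm and 7.16 degrees, less where a joint would pass 70% of its speed; a pose out of reach is approached as far as the arm can. A call with a gripper value outside its range is refused whole. The fingers move at their own pace and stop on an object; FORCE is the grip in N (left out, the last holds). Time passes only in rows, so rows that repeat a pose let the fingers close. It gives the time, the measured TCP pose, the force and the opening at its end, in the units of the state.
- env.get_obs(): the state, without advancing time (a new reading comes with each control period).
- env.get_image(name): name is "scene" or "top" or "wrist"; returns a dict with "frame" (400x640x3 uint8, blue, green, red), "vfov" (degrees; the focal length in pixels is half the picture's height over the tangent of half this angle, whatever the lens; pixels are square), "cx", "cy" (the principal point, pixels), "cam_to_world" (4x4, takes a point from camera to world coordinates); the wrist camera has in their place "T_tool_cam" (4x4, takes a point from camera to tool coordinates, whose origin is the TCP and whose axes are the flange's). Camera axes: x right, y down, z forward; pixel columns grow to the right and rows downward; lengths in m; the calibration is good to about 2 mm. A picture is of the moment at which its call begins: read the wrist's pose just before it. There is no depth.
- env.close_job(): hands the job in, once; it reports no verdict.
The state is a dict: "t": time; "joint_pos": joint angles; "qvel": joint speeds; "joint_torque": joint torques, N m; "tool_pos": TCP position; "eef_rot": TCP orientation; "wrist_force": force on the tool from outside, world axes, zero at the start; "ft_torque": the same for the moment, N m; "width": opening from 0.0 (shut) to 1.0 (fully open).
Only numpy, scipy, OpenCV 4.12 (cv2) and the standard library are available. Lean on these libraries where they do the work, as an engineer would, in place of code of your own. Each camera call takes 0.05 s, during which the arm holds its last target.

## Task

Put the grey sharpening stone away in its open wooden case, lying flat in its bed. Then swing the lid over and press its free edge down, feeling for the spring catch, until it clicks and the lid stays shut by itself. Be gentle with the lid, the thin wood cracks at 25 N; leave everything else on the counter where it is.

Things in the scene. Friction and masses are not known exactly. Their poses are not given: they have to be found in the camera images.
- stone_center (a point): Grey sharpening stone, a plain block 100 long (its x) x 42 wide (its y) x 24 mm thick (its z), about 0.25 kg (varies), lying flat and loose on the counter; it may lie on either side of the case, with the brush on the other. The point is the centre of the block.
- case: Open wooden case fixed to the counter: 150 long (x) x 74 wide (y) x 34 mm high without the lid. Origin: centre of the underside; x runs from the hinge end to the catch end, z up. On the catch end block, 64 mm from the origin, a sprung steel lifting pin 8 mm thick stands 23 mm above the 34 mm walls; the lid pushes it in.
- bed (a point): Centre of the bed's floor, 6 mm above the case's underside, axes as the case. The bed is a recess 108 (x) x 50 mm (y) with walls up to 28 mm above its floor. Its side walls (12 mm thick) are cut away down to the floor over the middle 60 mm of the length, so that fingers either side of the stone have room.
- catch_end (a point): Middle of the case's catch end, 80 mm from the case's origin along x, 34 mm up. A steel spring catch, 24 mm wide, spans x 77 to 95 mm from the case origin, top 52 to 67 mm over the counter. Its height, set by screws, differs from case to case by up to 15 mm, unmeasured, and with it the depth of the click. Only some 1.5 mm beyond the click the lid lands on a hard stop.
- lid (a joint): Lid angle: 0 level, 1.57 upright; starts open at 1.6 to 1.95 (leaning back), end stop 2.0. Stiff hinge: the lid stays where left (2 N moves it), but below 0.16 the pin lifts it back to about 0.16 unless caught. The bar meets the catch between about 0.19 and 0.08. Caught and let go, it rests between 0.01 and 0.11, by the catch's height.
- lid_hinge (a point): Point on the hinge axis, midway along it: 75 mm from the case's origin towards -x, 38 mm up. The axis runs along the case's y. The lid is a wooden plate 8 mm thick (4 mm either side of the axis), 74 mm wide, reaching 147 mm from the axis, with 3 mm side skirts 14 mm deep (84 mm over them) and a 3 mm steel bar, 36 mm long, across its free end, 155 mm from the axis.
- lid_press (a point): Place to press: middle of the lid's outer (upper when shut) face, 130 mm from the hinge axis, 17 mm in from the free edge; x points to the free edge, z out of that face. Pressed here the force climbs to 9 to 16 N, falls to under 6 N in 3 mm more as it clicks, then climbs hard on the stop; nearer the hinge it needs more. The lid cracks above 25 N.
- brush: Wooden scrubbing brush block, 110 x 50 x 34 mm, bristles down, loose; origin at the centre of its underside. Leave it alone.
- spray_bottle: Blue spray bottle, 76 mm across, 215 mm tall, loose; origin under its centre. Leave it alone.
- tumbler: Glass tumbler, 72 mm across, 105 mm tall, loose; origin under its centre. Leave it alone.
- jar: Amber glass jar, 68 mm across, 85 mm tall, loose; origin under its centre. Leave it alone.
- tin: Plain metal can, 74 mm across, 100 mm tall, loose; origin under its centre. Leave it alone.
- screwdriver: Screwdriver lying on the counter beyond the case, loose; origin under its middle. Leave it alone.
There are look-alikes about, which are no part of the job. What is shaped like the part that bears stone_center but pink or red is not meant.

How it is judged:
By the outcome, as a careful person would: the job done as asked, in the order asked, and still so for the second after the job is handed in, with the robot touching nothing.
It also fails if it takes over 69 s, if anything falls off the work surface, if the arm or the gripper's body presses on something with over 40 N, if the wrist force passes 120 N, or if a joint passes its speed limit or range.

## Working session

There is one attempt and no reset: what is moved stays moved. The work goes in short steps, Python scripts to look and compute and a shell command to move; the robot and the scene stay as the last step left them, time stands still between calls to the robot, and variables do not carry over. Pictures are saved under pics/ and viewed, and the job is handed in when it is done.

```bash
ls; mkdir -p pics; python3 - <<'E'
from plant import env
import cv2
o=env.get_obs(); print({k:o[k] for k in o})
for n in ("scene","top"):
    d=env.get_image(n); cv2.imwrite(f"pics/{n}0.png",d["frame"]); print(n,d["vfov"],d["cx"],d["cy"],d["cam_to_world"])
print(env.tip_extent)
E
```

```text
pics
{'t': 0.0, 'joint_pos': array([-1.41629619e+00,  2.63576826e-01, -4.89303096e-02,  1.25939850e+00,
        3.24814950e-06,  1.41547689e+00]), 'qvel': array([ 0.00033058, -0.00086272, -0.00076984,  0.00130451,  0.00188152,
       -0.00092963]), 'joint_torque': array([-7.39620773e-04, -6.37608933e+01,  3.84564543e+01,  1.34561947e-02,
       -2.96309117e-04, -1.99416087e-05]), 'tool_pos': array([ 0.16001332, -0.49976194,  0.24979957]), 'eef_rot': array([-3.14049720e+00, -1.74814724e-04,  3.09819481e-01]), 'wrist_force': array([-0.57043362, -0.27582867,  0.746945  ]), 'ft_torque': array([-0.01448863,  0.03594524, -0.03381384]), 'width': 0.9985197528502741}
scene 49.451175819797186 321.7151541002273 200.13182566205347 [[-0.0689941   0.79962878 -0.59651792  1.35811806]
 [ 0.99753597  0.06292105 -0.03103111  0.06337684]
 [ 0.01272016 -0.59718904 -0.80199965  1.08938885]
 [ 0.          0.          0.          1.        ]]
top 42.88898691860973 330.76534619420727 195.4603045195893 [[-0.00207332 -0.99656188  0.08282586  0.44797287]
 [-0.99998731  0.00244654  0.00440482  0.02081377]
 [-0.00459231 -0.08281568 -0.9965543   1.63765114]
 [ 0.          0.          0.          1.        ]]
0.019
```

View pics/scene0.png

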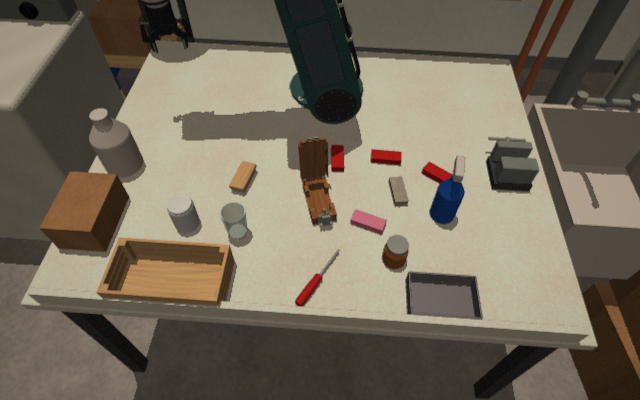

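View pics/top0.png

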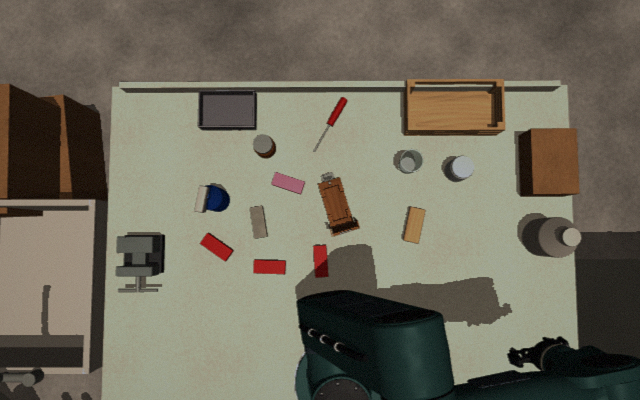

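The grey stone is at top (259,222), the case at about (337,203) with its lid open towards the robot, and the brush at (414,225). I'll zoom in to find exact corners.

```bash
python3 - <<'E'
import cv2,numpy as np
t=cv2.imread("pics/top0.png")
a=cv2.resize(t[195:245,225:290],None,fx=9,fy=9,interpolation=cv2.INTER_CUBIC)
b=cv2.resize(t[165:240,305:370],None,fx=8,fy=8,interpolation=cv2.INTER_CUBIC)
cv2.imwrite("pics/za.png",a);cv2.imwrite("pics/zb.png",b)
s=cv2.imread("pics/scene0.png")
cv2.imwrite("pics/zc.png",cv2.resize(s[130:230,280:430],None,fx=5,fy=5,interpolation=cv2.INTER_CUBIC))
E
```

```text
(no output)
```

View pics/za.png

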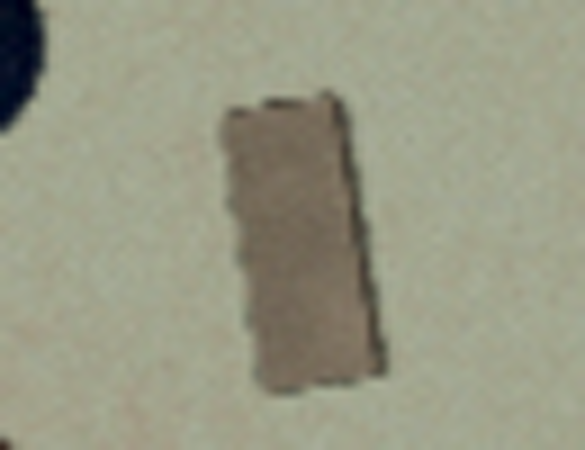

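View pics/zb.png

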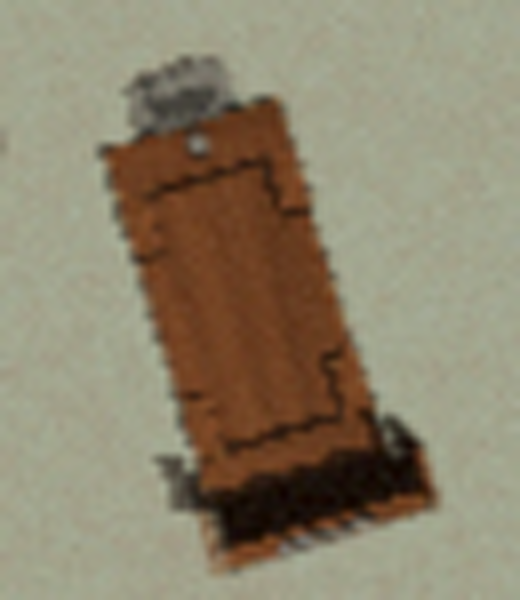

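View pics/zc.png

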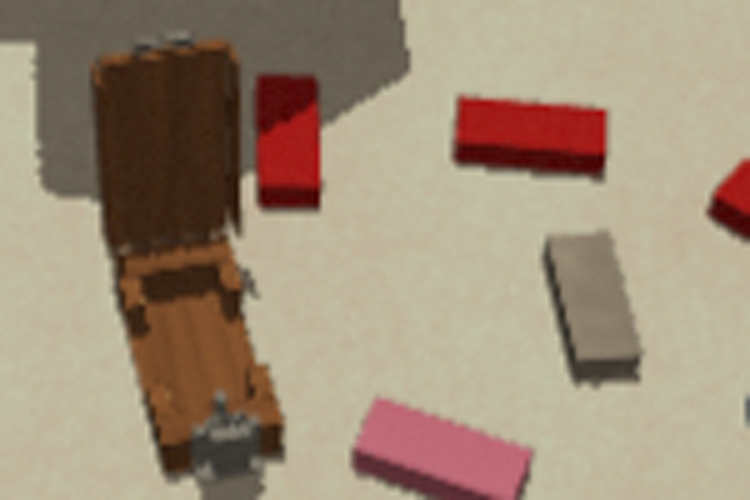

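```bash
cat > h.py <<'E'
import numpy as np
from plant import env
from scipy.spatial.transform import Rotation as R
TOP=dict(f=200/np.tan(np.radians(42.88898691860973)/2),cx=330.765,cy=195.46,T=np.array([[-0.00207332,-0.99656188,0.08282586,0.44797287],[-0.99998731,0.00244654,0.00440482,0.02081377],[-0.00459231,-0.08281568,-0.9965543,1.63765114],[0,0,0,1]]))
SC=dict(f=200/np.tan(np.radians(49.451175819797186)/2),cx=321.715,cy=200.132,T=np.array([[-0.0689941,0.79962878,-0.59651792,1.35811806],[0.99753597,0.06292105,-0.03103111,0.06337684],[0.01272016,-0.59718904,-0.80199965,1.08938885],[0,0,0,1]]))
def unproj(c,u,v,z):
    d=c['T'][:3,:3]@np.array([(u-c['cx'])/c['f'],(v-c['cy'])/c['f'],1.]);o=c['T'][:3,3]
    return o+d*(z-o[2])/d[2]
def proj(c,p):
    q=c['T'][:3,:3].T@(np.asarray(p)-c['T'][:3,3]);return np.array([c['f']*q[0]/q[2]+c['cx'],c['f']*q[1]/q[2]+c['cy']])
def tool():
    o=env.get_obs();r=R.from_euler('xyz',o['eef_rot']);return o,r
def go(p,yaw,rp=(np.pi,0)):
    "shift units (40mm) and rotvec units (6deg) from now to target pose"
    o,r=tool();q=R.from_euler('xyz',[rp[0],rp[1],yaw])
    print('t',o['t'],'pos',o['tool_pos'].round(4),'rpy',o['eef_rot'].round(3))
    print('shift',(r.inv().apply(np.array(p)-o['tool_pos'])/.04).round(3),'turn',(np.degrees((r.inv()*q).as_rotvec())/6).round(3))
def wcam():
    o,r=tool();d=env.get_image('wrist');M=np.eye(4);M[:3,:3]=r.as_matrix();M[:3,3]=o['tool_pos']
    return dict(f=200/np.tan(np.radians(d['vfov'])/2),cx=d['cx'],cy=d['cy'],T=M@d['T_tool_cam'],img=d['frame'])
E
python3 - <<'E'
from h import *
print('case')
for p in [(108,150),(275,98),(205,490),(375,420),(198,145)]:
    print(unproj(TOP,305+(p[0]+.5)/8-.5,165+(p[1]+.5)/8-.5,.034).round(4))
print('pin',unproj(TOP,305+198/8,165+145/8,.057).round(4))
print('stone')
for p in [(225,113),(338,97),(372,377),(265,390)]:
    print(unproj(TOP,225+(p[0]+.5)/9-.5,195+(p[1]+.5)/9-.5,.024).round(4))
print('scene stone')
for p in [(548,238),(608,235),(638,355),(573,358)]:
    print(unproj(SC,280+p[0]/5,130+p[1]/5,.024).round(4))
print('scene lid/case', [unproj(SC,280+p[0]/5,130+p[1]/5,.034).round(4) for p in [(165,445),(282,420)]])
E
```

```text
case
[0.62   0.0681 0.034 ]
[0.6405 0.0019 0.034 ]
[0.4855 0.0299 0.034 ]
[ 0.5128 -0.037   0.034 ]
[0.6219 0.0324 0.034 ]
pin [0.618  0.0309 0.057 ]
stone
[0.5456 0.286  0.024 ]
[0.5511 0.2461 0.024 ]
[0.4526 0.2333 0.024 ]
[0.4481 0.2708 0.024 ]
scene stone
[0.4593 0.2319 0.024 ]
[0.4538 0.2702 0.024 ]
[0.5484 0.2847 0.024 ]
[0.5538 0.2448 0.024 ]
scene lid/case [array([0.644 , 0.0018, 0.034 ]), array([0.6208, 0.0694, 0.034 ])]
```

```bash
python3 - <<'E'
from h import *
d=env.get_image('wrist'); print(d['T_tool_cam'].round(3),d['vfov'])
go([.45,-.05,.32],np.radians(16.7))
E
```

```text
[[ 0.001 -0.957 -0.29   0.074]
 [ 1.     0.001  0.    -0.   ]
 [ 0.    -0.29   0.957 -0.122]
 [ 0.     0.     0.     1.   ]] 58.38297240315308
t 0.15 pos [ 0.16   -0.4998  0.2499] rpy [-3.141 -0.     0.31 ]
shift [10.333 -8.502 -1.743] turn [-0.008 -0.001  0.175]
```

```bash
python3 -m pendant '[[60,[0.7,-0.6,-0.4],[0,0,0]],[60,[1.4,-1.2,-0.8],[0,0,0]],[60,[2.1,-1.8,-1.2],[0,0,0]],[60,[2.8,-2.4,-1.5],[0,0,0]],[60,[3.6,-3.0,-1.74],[0,0,0.17]],[60,[4.4,-3.6,-1.74],[0,0,0.17]],[60,[5.2,-4.2,-1.74],[0,0,0.17]],[60,[5.9,-4.9,-1.74],[0,0,0.17]]]' 40
python3 -c "
from h import *
go([.45,-.05,.32],np.radians(16.7))"
```

```text
t: 0.82
tool_pos: [0.326, -0.2399, 0.3199]
eef_rot: [3.141, -0.0, 0.292]
wrist_force: [0.4, -0.6, -0.9]
width: 0.7
t 0.8167 pos [ 0.326  -0.2399  0.3199] rpy [ 3.141 -0.     0.292]
shift [ 4.334e+00 -3.656e+00 -2.000e-03] turn [ 0.003 -0.003  0.002]
```

```bash
python3 -c "
from h import *
go([.60,.025,.32],np.radians(16.7))"
```

```text
t 0.8167 pos [ 0.326  -0.2399  0.3199] rpy [ 3.141 -0.     0.292]
shift [ 8.465e+00 -4.374e+00 -1.000e-03] turn [ 0.003 -0.003  0.002]
```

```bash
python3 -m pendant '[[60,[0.9,-0.47,0],[0,0,0]],[60,[1.8,-0.93,0],[0,0,0]],[60,[2.7,-1.4,0],[0,0,0]],[60,[3.6,-1.86,0],[0,0,0]],[60,[4.5,-2.3,0],[0,0,0]],[60,[5.4,-2.8,0],[0,0,0]],[60,[6.3,-3.2,0],[0,0,0]],[60,[7.2,-3.7,0],[0,0,0]]]'
python3 -m pendant '[[60,[0.7,-0.4,0],[0,0,0]],[60,[1.27,-0.67,0],[0,0,0]],[60,[1.27,-0.67,0],[0,0,0]],[60,[1.27,-0.67,0],[0,0,0]]]'
python3 - <<'E'
from h import *
import cv2,pickle
w=wcam(); cv2.imwrite('pics/w1.png',w['img']); pickle.dump(w,open('w1.pkl','wb')); print(env.get_obs()['tool_pos'])
E
```

```text
t: 1.48
tool_pos: [0.5594, -0.0151, 0.3197]
eef_rot: [3.141, 0.0, 0.292]
wrist_force: [-0.1, -0.9, 0.8]
width: 0.703
t: 1.82
tool_pos: [0.5997, 0.0244, 0.3189]
eef_rot: [-3.141, 0.001, 0.294]
wrist_force: [-0.4, -0.2, 0.1]
width: 0.7
[0.59911214 0.0236553  0.31936155]
```

View pics/w1.png

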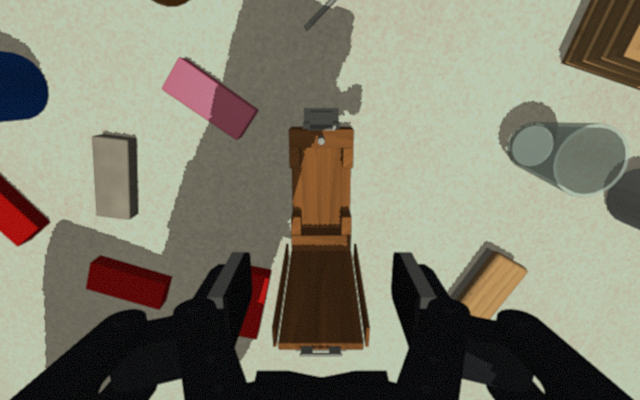

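The wrist view shows the stone at (115,176), the case centred on column ~322 with its catch at (321,117), and the lid leaning back, its bar at (320,351). Refining from zooms.

```bash
python3 - <<'E'
import cv2
t=cv2.imread("pics/w1.png")
cv2.imwrite("pics/z1.png",cv2.resize(t[95:260,270:375],None,fx=3.6,fy=3.6,interpolation=cv2.INTER_CUBIC))
cv2.imwrite("pics/z2.png",cv2.resize(t[120:230,80:150],None,fx=5,fy=5,interpolation=cv2.INTER_CUBIC))
cv2.imwrite("pics/z3.png",cv2.resize(t[235:365,260:385],None,fx=4,fy=4,interpolation=cv2.INTER_CUBIC))
E
```

```text
(no output)
```

View pics/z1.png

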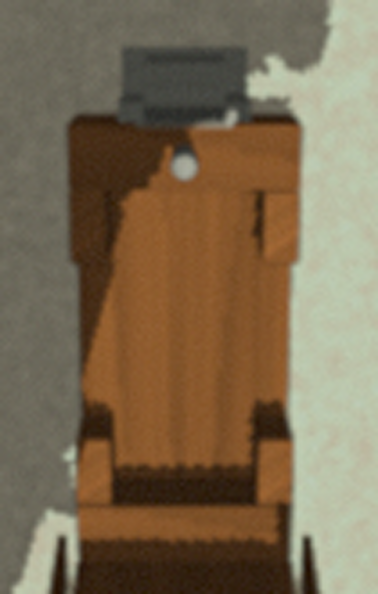

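View pics/z2.png

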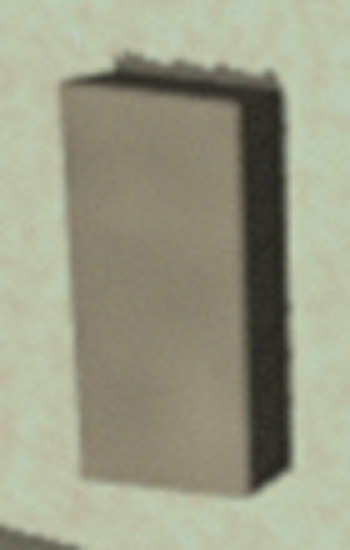

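View pics/z3.png

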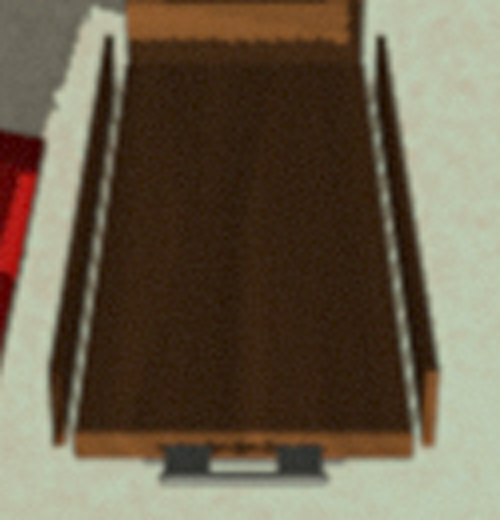

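```bash
cat > fit1.py <<'E'
from h import *
import pickle
from scipy.optimize import least_squares
w=pickle.load(open('w1.pkl','rb'))
def px(p,s,ox,oy): return np.array([ox+(p[0]+.5)/s-.5,oy+(p[1]+.5)/s-.5])
def tw(q,P): 
    c,s=np.cos(q[2]),np.sin(q[2]);P=np.asarray(P,float)
    return np.array([q[0]+c*P[0]-s*P[1],q[1]+s*P[0]+c*P[1],P[2]])
def fit(cam_obs,q0):
    f=lambda q:np.concatenate([proj(c,tw(q,P))-u for c,P,u in cam_obs])
    r=least_squares(f,q0,loss='soft_l1');return r.x,f(r.x).reshape(-1,2)
C=[((75,37),(70,118)),((75,-37),(300,118)),((30,37),(70,262)),((30,-37),(298,262)),((-30,37),(80,438)),((-30,-37),(292,438)),((-54,25),(112,503)),((-54,-25),(255,503)),((54,25),(108,190)),((54,-25),(263,190))]
co=[(w,[a[0]/1000,a[1]/1000,.034],px(b,3.6,270,95)) for a,b in C]+[(w,[.064,0,.057],px((183,165),3.6,270,95))]
S=[((50,21),(63,83)),((50,-21),(242,97)),((-50,-21),(250,494)),((-50,21),(82,478))]
so=[(w,[a[0]/1000,a[1]/1000,.024],px(b,5,80,120)) for a,b in S]
if __name__=="__main__":
    q,r=fit(co,[.56,.0135,.29]);print('case',q.round(4),np.degrees(q[2]).round(2));print(r.round(1).tolist())
    t=[(TOP,[.075,.037,.034],px((108,150),8,305,165)),(TOP,[.075,-.037,.034],px((275,98),8,305,165)),(TOP,[.064,0,.057],px((198,145),8,305,165))]
    print('top resid',[ (proj(c,tw(q,P))-u).round(1).tolist() for c,P,u in t])
    s,r=fit(so,[.5,.2585,.14]);print('stone',s.round(4),np.degrees(s[2]).round(2));print(r.round(1).tolist())
    L=[((155,18,0),(162,476)),((155,-18,0),(327,476)),((147,37,-4),(75,432)),((147,-37,-4),(412,432)),((147,37,4),(75,456)),((147,-37,4),(412,456))]
    def lp(a,P):
        d,y,n=np.array(P)/1000; return tw(q,[-.075+d*np.cos(a)-n*np.sin(a),y,.038+d*np.sin(a)+n*np.cos(a)])
    f=lambda a:np.concatenate([proj(w,lp(a[0],P))-px(u,4,260,235) for P,u in L])
    r=least_squares(f,[1.8]);print('lid',r.x,f(r.x).round(1))
E
python3 fit1.py
```

```text
case [0.5604 0.0135 0.294 ] 16.84
[[-1.2, 0.5], [0.9, 0.5], [-0.2, -0.1], [0.4, -0.0], [-1.7, -0.1], [0.7, -0.0], [-0.3, 0.3], [0.7, 0.4], [-0.7, -0.8], [0.1, -0.7], [0.4, 0.1]]
top resid [[-0.8, -0.5], [0.6, -0.8], [0.1, -0.7]]
stone [0.5013 0.2575 0.1619] 9.28
[[-0.7, -1.9], [0.3, 0.2], [0.6, 1.2], [-0.2, 0.1]]
lid [1.70488201] [-1.1 -0.3  0.6 -0.2 -1.2 -0.3  1.2 -0.2 -0.7  0.6  0.7  0.7]
```

```bash
python3 -c "
from h import *
go([.501,.258,.12],.160)"
```

```text
t 1.8667 pos [0.5991 0.0237 0.3194] rpy [-3.141e+00  1.000e-03  2.930e-01]
shift [-0.653 -6.316  4.986] turn [-0.002  0.01   1.267]
```

```bash
python3 -m pendant '[[60,[-0.1,-0.9,0],[0,0,0.3]],[60,[-0.2,-1.8,0],[0,0,0.6]],[60,[-0.3,-2.7,0],[0,0,0.9]],[60,[-0.4,-3.6,0.2],[0,0,1.27]],[60,[-0.5,-4.4,0.5],[0,0,1.27]],[60,[-0.6,-5.2,0.8],[0,0,1.27]],[60,[-0.65,-5.9,1.2],[0,0,1.27]],[60,[-0.65,-6.3,1.8],[0,0,1.27]]]'
python3 -m pendant '[[60,[0,0,0.9],[0,0,0]],[60,[0,0,1.8],[0,0,0]],[60,[0,0,2.7],[0,0,0]],[60,[0,0,3.1],[0,0,0]],[60,[0,0,3.1],[0,0,0]],[60,[0,0,3.1],[0,0,0]]]'
python3 -c "
from h import *
import cv2
go([.501,.258,.022],.160)
w=wcam();cv2.imwrite('pics/w2.png',w['img'])
print([proj(w,[.501+np.cos(.16)*a-np.sin(.16)*b,.258+np.sin(.16)*a+np.cos(.16)*b,.024]).round(0) for a in(-.05,.05) for b in (-.021,.021)])"
```

```text
t: 2.53
tool_pos: [0.5138, 0.2004, 0.2595]
eef_rot: [-3.115, -0.001, 0.213]
wrist_force: [0.3, 0.4, 0.8]
width: 0.701
t: 3.03
tool_pos: [0.514, 0.201, 0.1353]
eef_rot: [-3.115, 0.001, 0.213]
wrist_force: [0.2, 0.6, 0.6]
width: 0.701
t 3.0333 pos [0.514  0.201  0.1353] rpy [-3.115e+00  1.000e-03  2.130e-01]
shift [-0.013 -1.385  2.87 ] turn [-0.257  0.019  0.508]
[array([271., 271.]), array([213., 268.]), array([273., 133.]), array([208., 129.])]
```

View pics/w2.png

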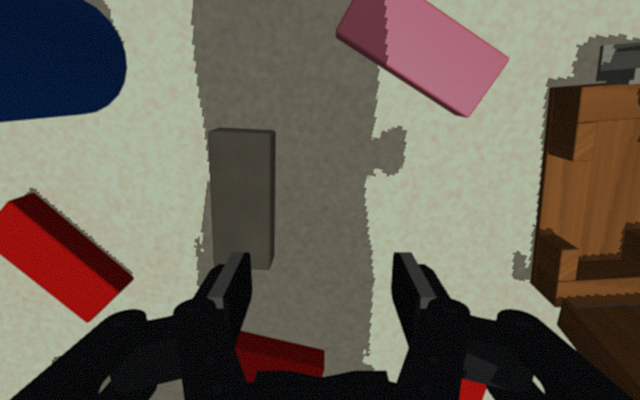

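The stone at (208–274, 129–270) matches the projection to within a pixel or two. The arm lagged the last rows, so I'll centre first and then descend.

```bash
python3 -m pendant '[[60,[0,-0.7,0.3],[-0.13,0,0.25]],[60,[0,-1.39,0.6],[-0.26,0.02,0.5]],[60,[0,-1.39,0.6],[-0.26,0.02,0.5]],[60,[0,-1.39,0.6],[-0.26,0.02,0.5]]]'
python3 -c "
from h import *
go([.501,.258,.022],.160)"
```

```text
t: 3.42
tool_pos: [0.5135, 0.2082, 0.1127]
eef_rot: [-3.111, 0.0, 0.224]
wrist_force: [-0.5, -0.8, -0.6]
width: 0.705
t 3.4167 pos [0.5135 0.2082 0.1127] rpy [-3.111  0.     0.224]
shift [-0.028 -1.214  2.306] turn [-0.289  0.009  0.616]
```

```bash
python3 -c "
from h import *
o=env.get_obs();print(o['joint_pos'].round(3),o['qvel'].round(3))"
```

```text
[ 0.223  0.388 -0.251  0.933  0.03   3.141] [ 0.005 -0.001  0.008  0.003  0.003  0.001]
```

Joint 6 is at its limit (3.14), so I'll take the stone with the half-turned tool instead (joint 6 ≈ 0.14). I'll rotate here, clear of the bottle.

```bash

python3 -m pendant '[[60,[0,0,0],[0,0,-1.2]],[60,[0,0,0],[0,0,-2.4]],[60,[0,0,0],[0,0,-3.6]],[60,[0,0,0],[0,0,-4.8]],[60,[0,0,0],[0,0,-6]],[60,[0,0,0],[0,0,-7.2]],[60,[0,0,0],[0,0,-8.4]],[60,[0,0,0],[0,0,-9.5]]]'
python3 -m pendant '[[60,[0,0,0],[0,0,-1.2]],[60,[0,0,0],[0,0,-2.4]],[60,[0,0,0],[0,0,-3.6]],[60,[0,0,0],[0,0,-4.8]],[60,[0,0,0],[0,0,-6]],[60,[0,0,0],[0,0,-7.2]],[60,[0,0,0],[0,0,-8.4]],[60,[0,0,0],[0,0,-9.5]]]'
python3 -m pendant '[[60,[0,0,0],[0,0,-1.2]],[60,[0,0,0],[0,0,-2.4]],[60,[0,0,0],[0,0,-3.6]],[60,[0,0,0],[0,0,-4.8]],[60,[0,0,0],[0,0,-6]],[60,[0,0,0],[0,0,-7.2]],[60,[0,0,0],[0,0,-8.4]],[60,[0,0,0],[0,0,-9.5]]]'
python3 -c "
from h import *
print(env.get_obs()['joint_pos'].round(3))
go([.501,.258,.10],.160+np.pi)"
```

```text
t: 4.08
tool_pos: [0.5139, 0.2083, 0.1132]
eef_rot: [-3.126, -0.026, 1.225]
wrist_force: [-0.1, 0.1, 0.2]
width: 0.705
t: 4.75
tool_pos: [0.5139, 0.2083, 0.1133]
eef_rot: [3.128, -0.027, 2.221]
wrist_force: [-0.9, -0.1, 0.1]
width: 0.703
t: 5.42
tool_pos: [0.5139, 0.2083, 0.1133]
eef_rot: [3.111, -0.004, -3.068]
wrist_force: [0.3, 0.5, 0.2]
width: 0.703
[ 0.223  0.387 -0.25   0.933  0.03   0.15 ]
t 5.4167 pos [0.5139 0.2083 0.1133] rpy [ 3.111 -0.004 -3.068]
shift [0.229 1.253 0.37 ] turn [ 0.289 -0.023 -0.825]
```

```bash

python3 -m pendant '[[60,[0.1,0.6,0.1],[0.15,-0.01,-0.4]],[60,[0.23,1.25,0.37],[0.29,-0.02,-0.83]],[60,[0.23,1.25,0.37],[0.29,-0.02,-0.83]],[60,[0.23,1.25,0.37],[0.29,-0.02,-0.83]]]'
python3 -c "
from h import *
import cv2
print(env.get_obs()['joint_pos'].round(3))
go([.501,.258,.022],.160+np.pi)
w=wcam();cv2.imwrite('pics/w3.png',w['img'])
"
```

```text
t: 5.75
tool_pos: [0.5006, 0.2589, 0.0994]
eef_rot: [-3.141, -0.001, -2.985]
wrist_force: [0.6, 0.1, -0.4]
width: 0.702
[ 0.333  0.416 -0.243  0.913  0.     0.177]
t 5.75 pos [0.5006 0.2589 0.0994] rpy [-3.141e+00 -1.000e-03 -2.985e+00]
shift [-0.01  -0.023  1.936] turn [-0.002 -0.014 -0.037]
```

View pics/w3.png

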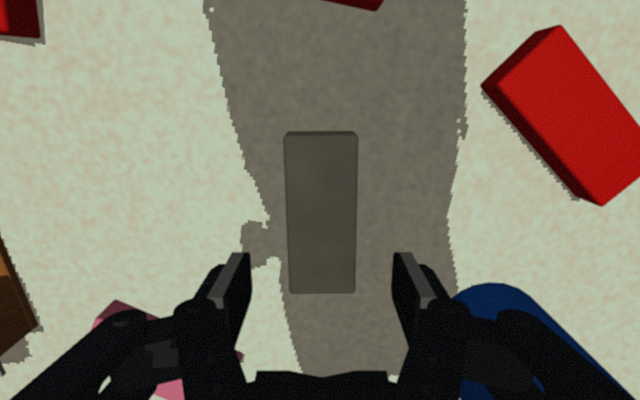

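```bash

python3 -c "
from h import *
from fit1 import fit
o,r=tool();print(o['t'])
import numpy as np
d=np.array([[.001,-.957,-.29,.074],[1,.001,0,0],[0,-.29,.957,-.122],[0,0,0,1]])
M=np.eye(4);M[:3,:3]=r.as_matrix();M[:3,3]=o['tool_pos']
w=dict(f=200/np.tan(np.radians(58.383/2)),cx=env.get_image('wrist')['cx'],cy=env.get_image('wrist')['cy'],T=M@d)
s,rr=fit([(w,[-.05,.021,.024],(357,135)),(w,[-.05,-.021,.024],(285,136)),(w,[.05,.021,.024],(355,292)),(w,[.05,-.021,.024],(290,292))],[.501,.258,.16]);print(s.round(4),rr.round(1).tolist())
print('bottle front',unproj(SC,445,221,0).round(3))
go([s[0],s[1],.022],s[2]+np.pi)
"
```

```text
5.8
[0.4998 0.2584 0.1669] [[2.1, -0.9], [-2.7, -1.0], [1.0, 3.0], [-0.9, 3.7]]
bottle front [0.597 0.399 0.   ]
t 5.9 pos [0.5013 0.2575 0.0997] rpy [-3.142e+00 -1.000e-03 -2.988e+00]
shift [0.034 0.027 1.943] turn [-0.    -0.008 -0.129]
```

```bash

python3 -m pendant '[[60,[0.02,0.03,0.8],[0,0,-0.1]],[60,[0.02,0.03,1.5],[0,0,-0.1]],[60,[0.02,0.03,1.94],[0,0,-0.1]],[60,[0.02,0.03,1.94],[0,0,-0.1]],[60,[0.02,0.03,1.94],[0,0,-0.1]]]'
python3 -m pendant '[[30,[0,0,0],[0,0,0]],[30,[0,0,0],[0,0,0]],[30,[0,0,0],[0,0,0]],[30,[0,0,0],[0,0,0]],[30,[0,0,0],[0,0,0]],[30,[0,0,0],[0,0,0]]]' 50
```

```text
t: 6.32
tool_pos: [0.4998, 0.2584, 0.0217]
eef_rot: [-3.141, -0.002, -2.978]
wrist_force: [0.9, 0.5, 1.4]
width: 0.704
t: 6.82
tool_pos: [0.5008, 0.2591, 0.0233]
eef_rot: [-3.141, 0.001, -2.977]
wrist_force: [-0.2, -3.9, 6.6]
width: 0.477
```

```bash

python3 -m pendant '[[30,[0,0,-0.5],[0,0,0]],[30,[0,0,-1.2],[0,0,0]],[30,[0,0,-2.0],[0,0,0]],[30,[0,0,-2.8],[0,0,0]],[30,[0,0,-3.6],[0,0,0]],[30,[0,0,-4.4],[0,0,0]],[30,[0,0,-5.2],[0,0,0]],[30,[0,0,-5.8],[0,0,0]]]'
python3 -c "
from h import *
go([.53,.12,.255],-2.98)"
```

```text
t: 7.48
tool_pos: [0.5001, 0.2591, 0.2575]
eef_rot: [3.141, 0.002, -2.977]
wrist_force: [0.7, 0.2, -4.1]
width: 0.484
t 7.4833 pos [0.5001 0.2591 0.2575] rpy [ 3.141e+00  2.000e-03 -2.977e+00]
shift [-0.166 -3.552  0.061] turn [0.004 0.018 0.031]
```

```bash

python3 -m pendant '[[30,[0,-0.7,0],[0,0,1]],[30,[-0.05,-1.4,0],[0,0,2]],[30,[-0.1,-2.1,0],[0,0,3]],[30,[-0.17,-2.8,0],[0,0,4]],[30,[-0.17,-3.55,0],[0,0,5]],[30,[-0.17,-3.55,0],[0,0,6]],[30,[-0.17,-3.55,0],[0,0,7.1]],[30,[-0.17,-3.55,0],[0,0,8.2]]]'
python3 -m pendant '[[30,[0,0,0],[0,0,1.2]],[30,[0,0,0],[0,0,2.4]],[30,[0,0,0],[0,0,3.6]],[30,[0,0,0],[0,0,4.8]],[30,[0,0,0],[0,0,6]],[30,[0,0,0],[0,0,7.2]],[30,[0,0,0],[0,0,8.4]],[30,[0,0,0],[0,0,9.5]]]'
python3 -m pendant '[[30,[0,0,0],[0,0,1.2]],[30,[0,0,0],[0,0,2.4]],[30,[0,0,0],[0,0,3.6]],[30,[0,0,0],[0,0,4.8]],[30,[0,0,0],[0,0,6]],[30,[0,0,0],[0,0,7.2]],[30,[0,0,0],[0,0,8.4]],[30,[0,0,0],[0,0,9.5]]]'
python3 -c "
from h import *
import cv2
print(env.get_obs()['joint_pos'].round(3))
go([.5604,.0135,.2],.294)
w=wcam();cv2.imwrite('pics/w4.png',w['img'])
"
```

```text
t: 8.15
tool_pos: [0.5301, 0.1194, 0.2546]
eef_rot: [-3.141, -0.0, 2.441]
wrist_force: [-0.5, -0.3, -3.1]
width: 0.482
t: 8.82
tool_pos: [0.53, 0.1201, 0.2547]
eef_rot: [-3.141, 0.0, 1.447]
wrist_force: [-0.6, -0.3, -2.6]
width: 0.477
t: 9.48
tool_pos: [0.53, 0.1201, 0.2546]
eef_rot: [3.142, 0.0, 0.452]
wrist_force: [0.2, 0.4, -2.9]
width: 0.479
[ 0.073  0.294  0.008  1.285 -0.     2.763]
t 9.4833 pos [0.53   0.1201 0.2546] rpy [3.142 0.    0.452]
shift [-0.479  2.73   1.366] turn [1.000e-03 3.000e-03 1.507e+00]
```

View pics/w4.png

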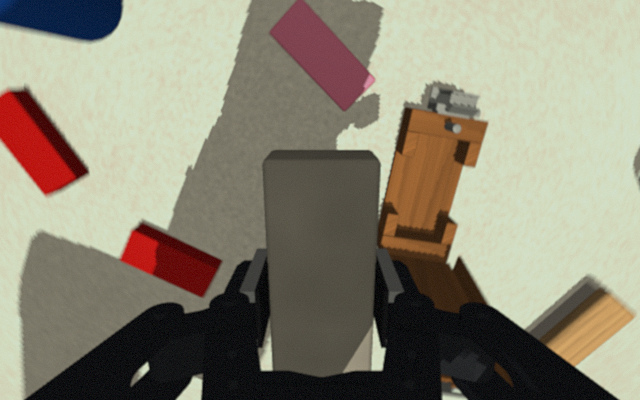

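```bash
cat >> h.py <<'E'
def toolpt(u,v,zt):
    d=env.get_image('wrist');T=d['T_tool_cam'];f=200/np.tan(np.radians(d['vfov'])/2)
    r=T[:3,:3]@np.array([(u-d['cx'])/f,(v-d['cy'])/f,1.]);return T[:3,3]+r*(zt-T[2,3])/r[2]
E
python3 - <<'E'
from h import *
import cv2
t=cv2.imread('pics/w4.png');cv2.imwrite('pics/z4.png',cv2.resize(t[140:380,250:395],None,fx=2.5,fy=2.5,interpolation=cv2.INTER_CUBIC)[:600])
for u,v in [(265,159),(321,159),(378,159)]: print(toolpt(u,v,-.0007).round(4))
E
```

```text
[ 0.052  -0.0196 -0.0007]
[ 0.052  -0.0004 -0.0007]
[ 0.0521  0.0192 -0.0007]
```

View pics/z4.png

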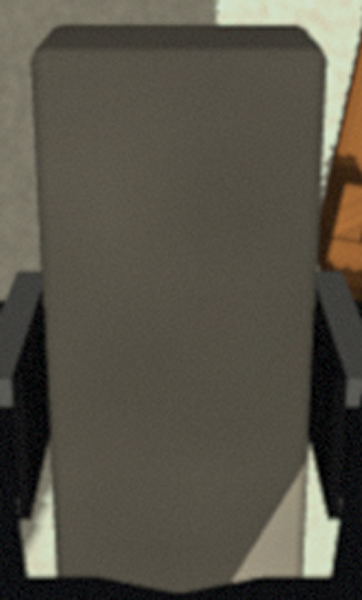

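```bash

python3 -m pendant '[[30,[-0.1,0.7,0],[0,0,0.5]],[30,[-0.2,1.4,0],[0,0,1]],[30,[-0.35,2.1,0],[0,0,1.5]],[30,[-0.5,2.73,0.3],[0,0,1.51]],[30,[-0.5,2.73,1],[0,0,1.51]],[30,[-0.5,2.73,1.8],[0,0,1.51]],[30,[-0.5,2.73,2.6],[0,0,1.51]],[30,[-0.5,2.73,3.4],[0,0,1.51]]]'
python3 -m pendant '[[30,[0,0,0.2],[0,0,0]],[30,[0,0,0.2],[0,0,0]],[30,[0,0,0.2],[0,0,0]]]'
python3 -c "
from h import *
import cv2,pickle
go([.559,.013,.034],.294)
w=wcam();cv2.imwrite('pics/w5.png',w['img']);pickle.dump(w,open('w5.pkl','wb'))
q=[.5604,.0135,.294];import fit1
print([proj(w,fit1.tw(q,P)).round(0).tolist() for P in [(.054,.025,.034),(.054,-.025,.034),(.03,.037,.034),(.03,-.037,.034),(.075,.037,.034),(.075,-.037,.034),(.064,0,.057)]])
"
```

```text
t: 10.35
tool_pos: [0.5602, 0.0131, 0.1166]
eef_rot: [3.141, 0.001, 0.304]
wrist_force: [0.6, -0.3, -3.4]
width: 0.475
t: 10.6
tool_pos: [0.5608, 0.0133, 0.1108]
eef_rot: [3.141, 0.001, 0.302]
wrist_force: [-0.1, 1.3, -2.4]
width: 0.478
t 10.6 pos [0.5608 0.0133 0.1108] rpy [3.141e+00 1.000e-03 3.020e-01]
shift [-0.043 -0.005  1.92 ] turn [0.002 0.008 0.074]
[[277.0, 130.0], [368.0, 131.0], [257.0, 172.0], [387.0, 173.0], [253.0, 89.0], [392.0, 91.0], [323.0, 114.0]]
```

View pics/w5.png

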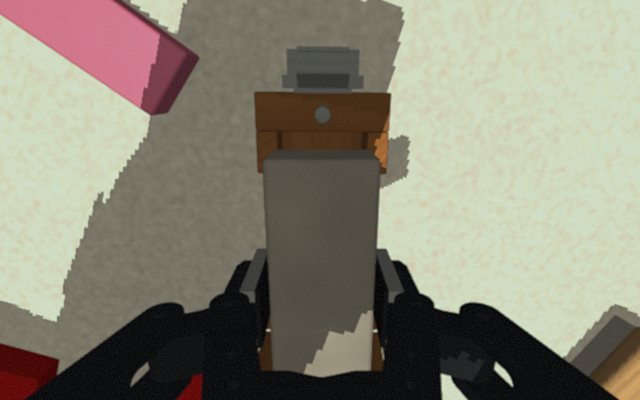

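```bash

python3 -m pendant '[[30,[-0.04,0,0.4],[0,0,0.07]],[30,[-0.04,0,0.8],[0,0,0.07]],[30,[-0.04,0,1.1],[0,0,0.07]],[30,[-0.04,0,1.4],[0,0,0.07]],[30,[-0.04,0,1.6],[0,0,0.07]],[30,[-0.04,0,1.6],[0,0,0.07]]]'
python3 -c "
from h import *
go([.559,.013,.030],.294)"
```

```text
t: 11.15
tool_pos: [0.5589, 0.0129, 0.0456]
eef_rot: [-3.142, 0.001, 0.293]
wrist_force: [-0.6, 0.7, -3.4]
width: 0.475
t 11.15 pos [0.5589 0.0129 0.0456] rpy [-3.142e+00  1.000e-03  2.930e-01]
shift [ 0.004 -0.002  0.391] turn [-0.     0.013 -0.007]
```

Stone bottom is about 22 mm up, inside the walls, with no contact force. Continuing.

```bash

python3 -m pendant '[[30,[0,0,0.1],[0,0,0]],[30,[0,0,0.2],[0,0,0]],[30,[0,0,0.3],[0,0,0]],[30,[0,0,0.3],[0,0,0]],[30,[0,0,0.35],[0,0,0]],[30,[0,0,0.35],[0,0,0]]]'
python3 -m pendant '[[30,[0,0,0.05],[0,0,0]],[30,[0,0,0.05],[0,0,0]]]'

```

```text
t: 11.65
tool_pos: [0.5586, 0.0129, 0.0314]
eef_rot: [-3.141, 0.002, 0.293]
wrist_force: [0.1, 0.1, -3.9]
width: 0.476
t: 11.82
tool_pos: [0.5586, 0.0129, 0.0294]
eef_rot: [-3.141, 0.002, 0.293]
wrist_force: [0.1, -0.3, -3.0]
width: 0.48
```

```bash

python3 -m pendant '[[30,[0,0,0.03],[0,0,0]],[30,[0,0,0.03],[0,0,0]]]'

```

```text
t: 11.98
tool_pos: [0.5587, 0.0129, 0.0293]
eef_rot: [3.141, 0.001, 0.293]
wrist_force: [-5.6, 0.6, 15.4]
width: 0.479
```

```bash

python3 -m pendant '[[48,[0,0,-0.02],[0,0,0]],[52,[0,0,-0.04],[0,0,0]],[58,[0,0,-0.04],[0,0,0]],[58,[0,0,-0.04],[0,0,0]],[58,[0,0,-0.04],[0,0,0]]]'
python3 -m pendant '[[58,[0,0,-0.5],[0,0,0]],[58,[0,0,-1.1],[0,0,0]],[58,[0,0,-1.8],[0,0,0]],[58,[0,0,-2.6],[0,0,0]],[58,[0,0,-3.4],[0,0,0]],[58,[0,0,-4.2],[0,0,0]],[58,[0.4,0,-5],[0,0,0]],[58,[0.8,0,-5.8],[0,0,0]]]'
python3 -c "
from h import *
import cv2,pickle
w=wcam();cv2.imwrite('pics/w6.png',w['img']);pickle.dump(w,open('w6.pkl','wb'));go([.65,.04,.27],.294)
"
```

```text
t: 12.4
tool_pos: [0.5586, 0.0129, 0.0299]
eef_rot: [-3.141, 0.002, 0.293]
wrist_force: [-0.6, -0.3, 1.3]
width: 0.678
t: 13.07
tool_pos: [0.5892, 0.0222, 0.264]
eef_rot: [3.142, 0.001, 0.292]
wrist_force: [1.4, -0.5, 0.2]
width: 0.68
t 13.1167 pos [0.5936 0.0226 0.2697] rpy [ 3.139 -0.007  0.293]
shift [ 1.475 -0.009  0.002] turn [ 0.029 -0.068 -0.013]
```

View pics/w6.png

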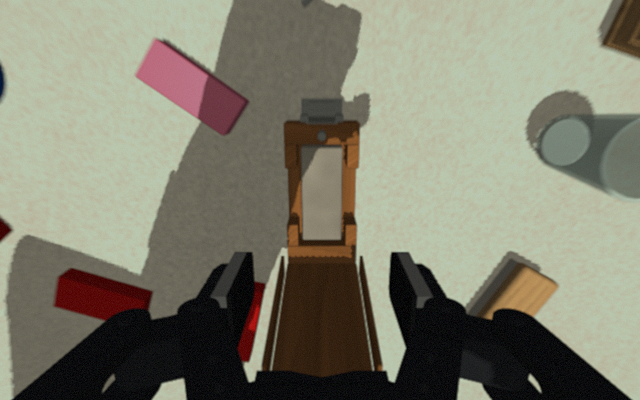

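The stone lies squarely in the bed at (322,193). Next I close the fingers, go over the lid and come down behind it.

```bash
cat >> h.py <<'E'
CASE=(.5604,.0135,.294)
def cw(x,y,z):
    c,s=np.cos(CASE[2]),np.sin(CASE[2]);return [CASE[0]+c*x-s*y,CASE[1]+s*x+c*y,z]
def tocase(p):
    c,s=np.cos(CASE[2]),np.sin(CASE[2]);a,b=p[0]-CASE[0],p[1]-CASE[1];return np.array([c*a+s*b,-s*a+c*b,p[2]])
def tcp_lid(a,d=.130):
    return cw(-.075+d*np.cos(a)-.004*np.sin(a)-.011,0,.038+d*np.sin(a)+.004*np.cos(a)+.019)
E
python3 -c "
from h import *
go(cw(-.130,0,.27),.294)"
```

```text
t 13.1167 pos [0.5936 0.0226 0.2697] rpy [ 3.139 -0.007  0.293]
shift [-4.111 -0.016 -0.037] turn [ 0.029 -0.068 -0.013]
```

```bash

python3 -m pendant '[[0,[-0.6,0,0],[0,0,0]],[0,[-1.3,0,0],[0,0,0]],[0,[-2,0,0],[0,0,0]],[0,[-2.7,0,0],[0,0,0]],[0,[-3.4,0,0],[0,0,0]],[0,[-4.1,0,0],[0,0,0]],[0,[-4.1,0,0],[0,0,0]],[0,[-4.1,0,0],[0,0,0]]]' 20
python3 -c "
from h import *
print(tocase(env.get_obs()['tool_pos']).round(4))
go(cw(-.130,0,.185),.294)"
```

```text
t: 13.78
tool_pos: [0.4317, -0.0254, 0.2623]
eef_rot: [3.141, 0.001, 0.292]
wrist_force: [-0.1, 0.2, -0.6]
width: -0.001
[-1.344e-01  1.000e-04  2.623e-01]
t 13.7833 pos [ 0.4317 -0.0254  0.2623] rpy [3.141e+00 1.000e-03 2.920e-01]
shift [1.120e-01 1.000e-03 1.933e+00] turn [ 0.002  0.009 -0.022]
```

```bash

python3 -m pendant '[[0,[0,0,0.5],[0,0,0]],[0,[0,0,1],[0,0,0]],[0,[0,0,1.5],[0,0,0]],[0,[0,0,1.93],[0,0,0]],[0,[0,0,1.93],[0,0,0]],[0,[0,0,1.93],[0,0,0]]]'
python3 -c "
from h import *
import cv2
d=env.get_image('scene');cv2.imwrite('pics/s7.png',cv2.resize(d['frame'][60:240,230:430],None,fx=3,fy=3))
for a in [1.6,1.45,1.3,1.15,1.0,.85,.7,.55,.4,.3,.2]: print(a,end=' ');go(tcp_lid(a),.294)" | grep -v pos
```

```text
t: 14.28
tool_pos: [0.4327, -0.025, 0.1847]
eef_rot: [-3.141, 0.003, 0.293]
wrist_force: [0.3, 0.3, 1.2]
width: -0.003
shift [ 0.981 -0.003 -0.036] turn [-0.001  0.014 -0.009]
shift [ 1.468 -0.003 -0.029] turn [-0.001  0.014 -0.009]
shift [ 1.949 -0.004  0.05 ] turn [-0.001  0.014 -0.009]
shift [ 2.413 -0.004  0.2  ] turn [-0.001  0.014 -0.009]
shift [ 2.848 -0.004  0.418] turn [-0.001  0.014 -0.009]
shift [ 3.247 -0.005  0.699] turn [-0.001  0.014 -0.009]
shift [ 3.599 -0.005  1.036] turn [-0.001  0.014 -0.009]
shift [ 3.896 -0.005  1.421] turn [-0.001  0.014 -0.009]
shift [ 4.133 -0.006  1.847] turn [-0.001  0.014 -0.009]
shift [ 4.254 -0.006  2.149] turn [-0.001  0.014 -0.009]
shift [ 4.345 -0.006  2.461] turn [-0.001  0.014 -0.009]
```

View pics/s7.png

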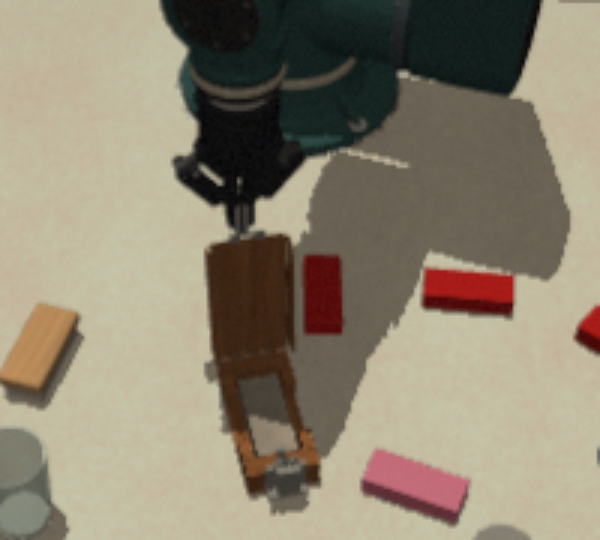

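The fingers are centred behind the lid. Swinging it gently.

```bash

python3 -m pendant '[[0,[0.2,0,0],[0,0,0]],[0,[0.4,0,-0.01],[0,0,0]],[0,[0.6,0,-0.02],[0,0,0]],[0,[0.8,0,-0.03],[0,0,0]],[0,[1,0,-0.03],[0,0,0]],[0,[1.2,0,-0.03],[0,0,0]],[0,[1.35,0,-0.03],[0,0,0]],[0,[1.47,0,-0.03],[0,0,0]]]'
python3 -c "
from h import *
for a in [1.45,1.3,1.15,1.0,.85,.7,.55,.4,.3,.2]: print(a,end=' ');go(tcp_lid(a),.294)" | grep -v pos
```

```text
t: 15.0
tool_pos: [0.4895, -0.0079, 0.1859]
eef_rot: [-3.141, 0.002, 0.293]
wrist_force: [-1.1, -0.7, -0.5]
width: -0.002
shift [-0.005  0.002 -0.016] turn [-0.003  0.017 -0.01 ]
shift [0.476 0.001 0.063] turn [-0.003  0.017 -0.01 ]
shift [0.939 0.001 0.213] turn [-0.003  0.017 -0.01 ]
shift [1.375 0.    0.431] turn [-0.003  0.017 -0.01 ]
shift [1.774 0.    0.711] turn [-0.003  0.017 -0.01 ]
shift [ 2.126 -0.     1.048] turn [-0.003  0.017 -0.01 ]
shift [ 2.424 -0.     1.434] turn [-0.003  0.017 -0.01 ]
shift [ 2.661e+00 -1.000e-03  1.859e+00] turn [-0.003  0.017 -0.01 ]
shift [ 2.782e+00 -1.000e-03  2.161e+00] turn [-0.003  0.017 -0.01 ]
shift [ 2.872e+00 -1.000e-03  2.473e+00] turn [-0.003  0.017 -0.01 ]
```

```bash

python3 -m pendant '[[0,[0.24,0,0.03],[0,0,0]],[0,[0.48,0,0.06],[0,0,0]],[0,[0.7,0,0.13],[0,0,0]],[0,[0.94,0,0.21],[0,0,0]],[0,[1.16,0,0.32],[0,0,0]],[0,[1.38,0,0.43],[0,0,0]],[0,[1.58,0,0.57],[0,0,0]],[0,[1.77,0,0.71],[0,0,0]]]'
python3 -c "
from h import *
import cv2
d=env.get_image('scene');cv2.imwrite('pics/s8.png',cv2.resize(d['frame'][60:240,230:430],None,fx=3,fy=3))
for a in [.85,.7,.55,.4,.3,.2]: print(a,end=' ');go(tcp_lid(a),.294)" | grep -v pos
```

```text
t: 15.67
tool_pos: [0.5573, 0.0125, 0.1568]
eef_rot: [-3.141, 0.002, 0.293]
wrist_force: [-0.4, -0.5, 0.8]
width: -0.0
shift [-0.015 -0.    -0.039] turn [-0.006  0.021 -0.011]
shift [ 0.337 -0.001  0.297] turn [-0.006  0.021 -0.011]
shift [ 0.635 -0.001  0.683] turn [-0.006  0.021 -0.011]
shift [ 8.720e-01 -1.000e-03  1.109e+00] turn [-0.006  0.021 -0.011]
shift [ 9.94e-01 -1.00e-03  1.41e+00] turn [-0.006  0.021 -0.011]
shift [ 1.084e+00 -1.000e-03  1.722e+00] turn [-0.006  0.021 -0.011]
```

View pics/s8.png

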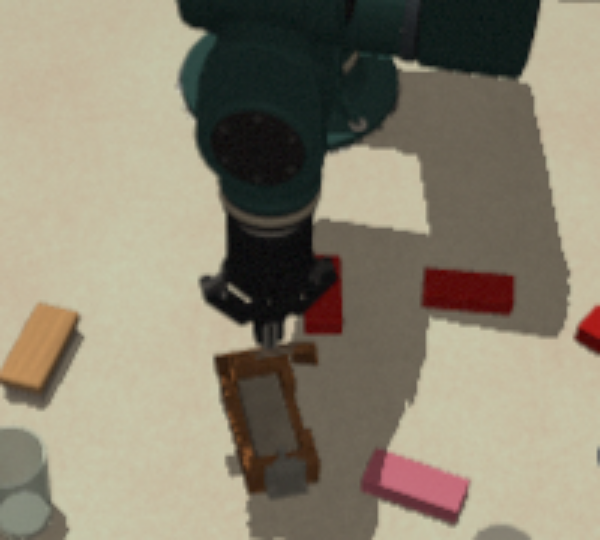

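The lid follows, now near 0.85 rad. Continuing to about 0.3.

```bash

python3 -m pendant '[[0,[0.17,0,0.13],[0,0,0]],[0,[0.34,0,0.3],[0,0,0]],[0,[0.49,0,0.49],[0,0,0]],[0,[0.63,0,0.68],[0,0,0]],[0,[0.75,0,0.9],[0,0,0]],[0,[0.87,0,1.11],[0,0,0]],[0,[0.94,0,1.26],[0,0,0]],[0,[0.99,0,1.41],[0,0,0]]]'
python3 -m pendant '[[0,[0,0,0],[0,0,0]],[0,[0,0,0],[0,0,0]]]'
python3 -c "
from h import *
for a in [.3,.25,.2,.15,.1,.05,0]: print(a,end=' ');go(tcp_lid(a),.294)" | grep -v pos
```

```text
t: 16.38
tool_pos: [0.5945, 0.0238, 0.1002]
eef_rot: [-3.141, 0.002, 0.293]
wrist_force: [1.0, 0.9, 1.2]
width: -0.006
t: 16.55
tool_pos: [0.5941, 0.0236, 0.1008]
eef_rot: [-3.141, 0.002, 0.293]
wrist_force: [0.1, 0.3, 0.2]
width: 0.0
shift [ 0.045 -0.002  0.039] turn [-0.003  0.02  -0.012]
shift [ 0.095 -0.002  0.194] turn [-0.003  0.02  -0.012]
shift [ 0.136 -0.002  0.351] turn [-0.003  0.02  -0.012]
shift [ 0.17  -0.002  0.511] turn [-0.003  0.02  -0.012]
shift [ 0.195 -0.002  0.671] turn [-0.003  0.02  -0.012]
shift [ 0.213 -0.002  0.833] turn [-0.003  0.02  -0.012]
shift [ 0.222 -0.002  0.995] turn [-0.003  0.02  -0.012]
```

```bash

python3 -m pendant '[[0,[0.06,0,0.08],[0,0,0]],[0,[0.1,0,0.18],[0,0,0]],[0,[0.12,0,0.26],[0,0,0]],[0,[0.14,0,0.33],[0,0,0]],[0,[0.14,0,0.33],[0,0,0]]]'
for i in 1; do python3 -m pendant '[[0,[0.01,0,0.03],[0,0,0]],[0,[0.01,0,0.03],[0,0,0]]]'; done
python3 -c "
from h import *
for a in [.2,.15,.1,.05,0]: print(a,end=' ');go(tcp_lid(a),.294)" | grep -v pos
```

```text
t: 16.97
tool_pos: [0.5995, 0.0253, 0.0872]
eef_rot: [-3.141, 0.002, 0.293]
wrist_force: [-0.2, 0.5, -0.9]
width: 0.0
t: 17.13
tool_pos: [0.6, 0.0254, 0.0865]
eef_rot: [-3.141, 0.002, 0.293]
wrist_force: [-0.7, 0.8, -0.3]
width: -0.002
shift [-0.018 -0.003 -0.005] turn [-0.002  0.016 -0.012]
shift [ 0.015 -0.003  0.154] turn [-0.002  0.016 -0.012]
shift [ 0.041 -0.003  0.314] turn [-0.002  0.016 -0.012]
shift [ 0.058 -0.003  0.476] turn [-0.002  0.016 -0.012]
shift [ 0.067 -0.003  0.638] turn [-0.002  0.016 -0.012]
```

```bash

python3 -m pendant '[[0,[0,0,0.02],[0,0,0]],[0,[0,0,0.03],[0,0,0]]]'
python3 -m pendant '[[0,[0,0,0.02],[0,0,0]],[0,[0,0,0.03],[0,0,0]]]'
```

```text
t: 17.3
tool_pos: [0.6001, 0.0253, 0.0855]
eef_rot: [-3.142, 0.001, 0.293]
wrist_force: [0.0, -0.0, -0.0]
width: -0.003
t: 17.47
tool_pos: [0.6001, 0.0253, 0.0842]
eef_rot: [-3.142, 0.001, 0.293]
wrist_force: [0.6, 0.5, 0.5]
width: 0.003
```

```bash

python3 -m pendant '[[0,[0,0,0.02],[0,0,0]],[0,[0,0,0.03],[0,0,0]]]'
python3 -m pendant '[[0,[0,0,0.02],[0,0,0]],[0,[0,0,0.03],[0,0,0]]]'
```

```text
t: 17.63
tool_pos: [0.6, 0.0254, 0.083]
eef_rot: [-3.141, 0.002, 0.293]
wrist_force: [0.5, 0.1, 0.5]
width: 0.001
t: 17.8
tool_pos: [0.6002, 0.0254, 0.0819]
eef_rot: [-3.142, 0.001, 0.293]
wrist_force: [0.7, -0.4, 3.3]
width: 0.001
```

```bash

python3 -m pendant '[[0,[0,0,0.02],[0,0,0]],[0,[0,0,0.02],[0,0,0]]]'
python3 -m pendant '[[0,[0,0,0.02],[0,0,0]],[0,[0,0,0.02],[0,0,0]]]'
```

```text
t: 17.97
tool_pos: [0.6003, 0.0254, 0.0812]
eef_rot: [-3.142, 0.001, 0.293]
wrist_force: [0.7, 1.6, 3.9]
width: -0.002
t: 18.13
tool_pos: [0.6003, 0.0254, 0.0803]
eef_rot: [-3.142, 0.001, 0.293]
wrist_force: [1.5, 0.4, 3.7]
width: 0.0
```

```bash

python3 -m pendant '[[0,[0,0,0.02],[0,0,0]],[0,[0,0,0.02],[0,0,0]]]'
python3 -m pendant '[[0,[0,0,0.02],[0,0,0]],[0,[0,0,0.02],[0,0,0]]]'
```

```text
t: 18.3
tool_pos: [0.6002, 0.0253, 0.0794]
eef_rot: [3.142, 0.001, 0.293]
wrist_force: [1.8, 0.3, 4.3]
width: 0.002
t: 18.47
tool_pos: [0.6003, 0.0253, 0.0787]
eef_rot: [3.142, 0.001, 0.293]
wrist_force: [2.0, 0.3, 5.8]
width: -0.002
```

```bash

python3 -m pendant '[[0,[0,0,0.015],[0,0,0]],[0,[0,0,0.015],[0,0,0]]]'
python3 -m pendant '[[0,[0,0,0.015],[0,0,0]],[0,[0,0,0.015],[0,0,0]]]'
```

```text
t: 18.63
tool_pos: [0.6004, 0.0254, 0.0783]
eef_rot: [3.142, 0.001, 0.293]
wrist_force: [1.4, 0.1, 6.3]
width: -0.001
t: 18.8
tool_pos: [0.6004, 0.0254, 0.0778]
eef_rot: [3.142, 0.001, 0.293]
wrist_force: [1.9, 1.3, 7.0]
width: -0.003
```

```bash

python3 -m pendant '[[0,[0,0,0.015],[0,0,0]],[0,[0,0,0.015],[0,0,0]]]'
python3 -m pendant '[[0,[0,0,0.015],[0,0,0]],[0,[0,0,0.015],[0,0,0]]]'
```

```text
t: 18.97
tool_pos: [0.6005, 0.0254, 0.0772]
eef_rot: [3.141, 0.0, 0.293]
wrist_force: [1.9, 0.7, 8.2]
width: 0.0
t: 19.13
tool_pos: [0.6005, 0.0254, 0.0767]
eef_rot: [3.141, 0.0, 0.293]
wrist_force: [2.6, 1.3, 8.0]
width: 0.002
```

```bash

python3 -m pendant '[[0,[0,0,0.015],[0,0,0]],[0,[0,0,0.015],[0,0,0]]]'
python3 -m pendant '[[0,[0,0,0.015],[0,0,0]],[0,[0,0,0.015],[0,0,0]]]'
```

```text
t: 19.3
tool_pos: [0.6006, 0.0254, 0.0762]
eef_rot: [3.141, 0.0, 0.293]
wrist_force: [3.1, 1.2, 8.5]
width: 0.002
t: 19.47
tool_pos: [0.6007, 0.0254, 0.0757]
eef_rot: [3.141, -0.0, 0.293]
wrist_force: [1.9, 1.6, 9.4]
width: -0.001
```

```bash

python3 -m pendant '[[0,[0,0,0.015],[0,0,0]],[0,[0,0,0.015],[0,0,0]]]'
python3 -m pendant '[[0,[0,0,0.015],[0,0,0]],[0,[0,0,0.015],[0,0,0]]]'
```

```text
t: 19.63
tool_pos: [0.6008, 0.0255, 0.0751]
eef_rot: [3.141, -0.0, 0.293]
wrist_force: [1.8, 2.0, 10.6]
width: -0.002
t: 19.8
tool_pos: [0.6007, 0.0255, 0.0743]
eef_rot: [3.141, -0.0, 0.293]
wrist_force: [3.3, 0.6, 6.1]
width: 0.0
```

The force peaked around 10.6 N and is now dropping. Smaller steps from here.

```bash

python3 -m pendant '[[0,[0,0,0.01],[0,0,0]],[0,[0,0,0.01],[0,0,0]]]'
```

```text
t: 19.97
tool_pos: [0.6004, 0.0254, 0.0737]
eef_rot: [3.141, 0.001, 0.293]
wrist_force: [2.2, 0.8, 3.3]
width: -0.002
```

```bash

python3 -m pendant '[[0,[0,0,0.01],[0,0,0]],[0,[0,0,0.01],[0,0,0]]]'
```

```text
t: 20.13
tool_pos: [0.5998, 0.0253, 0.0728]
eef_rot: [-3.141, 0.002, 0.293]
wrist_force: [1.6, -0.2, 1.5]
width: -0.001
```

```bash

python3 -m pendant '[[0,[0,0,0.01],[0,0,0]],[0,[0,0,0.01],[0,0,0]]]'
```

```text
t: 20.3
tool_pos: [0.5998, 0.0253, 0.0725]
eef_rot: [-3.141, 0.002, 0.293]
wrist_force: [1.6, 0.7, 2.8]
width: -0.003
```

```bash

python3 -m pendant '[[0,[0,0,0.01],[0,0,0]],[0,[0,0,0.01],[0,0,0]]]'
```

```text
t: 20.47
tool_pos: [0.5999, 0.0253, 0.0722]
eef_rot: [-3.141, 0.002, 0.293]
wrist_force: [0.4, -0.2, 3.9]
width: -0.004
```

```bash

python3 -m pendant '[[0,[0,0,0.01],[0,0,0]],[0,[0,0,0.01],[0,0,0]]]'
```

```text
t: 20.63
tool_pos: [0.5999, 0.0254, 0.0718]
eef_rot: [-3.141, 0.002, 0.293]
wrist_force: [-0.3, -0.3, 4.4]
width: 0.001
```

```bash

python3 -m pendant '[[0,[0,0,0.01],[0,0,0]],[0,[0,0,0.01],[0,0,0]]]'
```

```text
t: 20.8
tool_pos: [0.5999, 0.0253, 0.0714]
eef_rot: [-3.141, 0.002, 0.293]
wrist_force: [-0.7, -0.1, 3.4]
width: 0.002
```

```bash

python3 -m pendant '[[0,[0,0,0.01],[0,0,0]],[0,[0,0,0.01],[0,0,0]]]'
```

```text
t: 20.97
tool_pos: [0.6, 0.0254, 0.0712]
eef_rot: [-3.142, 0.001, 0.293]
wrist_force: [-2.0, 0.8, 6.4]
width: 0.004
```

```bash

python3 -m pendant '[[0,[0,0,0.01],[0,0,0]],[0,[0,0,0.01],[0,0,0]]]'
```

```text
t: 21.13
tool_pos: [0.6, 0.0253, 0.071]
eef_rot: [3.142, 0.001, 0.293]
wrist_force: [-2.2, 0.1, 11.1]
width: -0.001
```

The force is now climbing hard on the stop (11 N), which means the lid is past the click. Lifting off to check that it stays.

```bash

python3 -m pendant '[[0,[0,0,-0.03],[0,0,0]],[0,[0,0,-0.06],[0,0,0]],[0,[0,0,-0.1],[0,0,0]],[0,[0,0,-0.3],[0,0,0]],[0,[0,0,-0.8],[0,0,0]],[0,[0,0,-1.6],[0,0,0]],[0,[0,0,-2.4],[0,0,0]],[0,[0,0,-3.3],[0,0,0]]]'
python3 -m pendant '[[0,[0.3,0,-0.8],[0,0,0]],[0,[0.5,0,-1.6],[0,0,0]],[0,[0.6,0,-1.6],[0,0,0]],[0,[0.6,0,-1.6],[0,0,0]]]'
python3 - <<'E'
from h import *
import cv2
w=wcam();im=w['img'].copy()
d=env.get_image('scene');cv2.imwrite('pics/s9.png',cv2.resize(d['frame'][110:250,230:430],None,fx=4,fy=4))
import fit1
# lid free end, upper edge corners and bar ends for different angles
for a,col in [(.05,(0,255,0)),(.1,(255,255,0)),(.16,(0,0,255))]:
    pts=[]
    for dd,y,n in [(.147,.037,.004),(.147,-.037,.004),(.155,.018,0),(.155,-.018,0)]:
        p=cw(-.075+dd*np.cos(a)-n*np.sin(a),y,.038+dd*np.sin(a)+n*np.cos(a));pts.append(proj(w,p).round(1).tolist())
    print(a,pts)
cv2.imwrite('pics/w9.png',im)
E
```

```text
t: 21.8
tool_pos: [0.5995, 0.0255, 0.204]
eef_rot: [-3.141, 0.003, 0.293]
wrist_force: [1.2, -1.7, -0.4]
width: -0.001
t: 22.13
tool_pos: [0.6244, 0.0325, 0.2683]
eef_rot: [3.141, -0.001, 0.293]
wrist_force: [0.3, 0.1, -0.7]
width: 0.001
0.05 [[282.8, 166.2], [359.2, 166.2], [302.5, 157.2], [339.5, 157.2]]
0.1 [[282.1, 168.5], [360.0, 168.5], [302.1, 159.2], [339.9, 159.2]]
0.16 [[281.1, 171.9], [360.9, 171.9], [301.6, 162.3], [340.4, 162.3]]
```

View pics/w9.png

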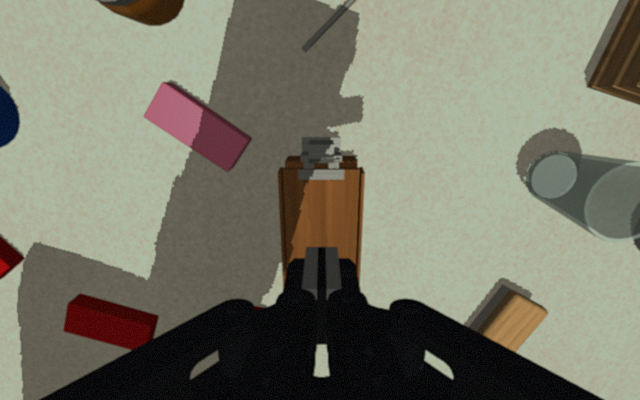

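View pics/s9.png

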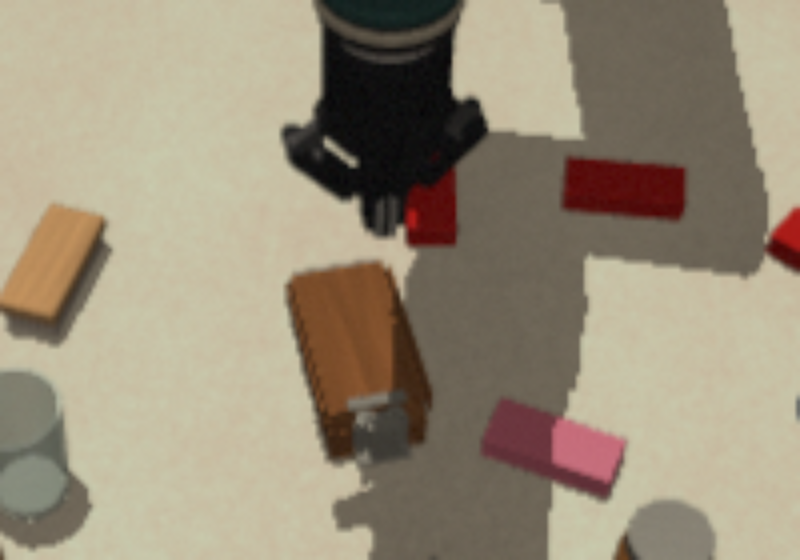

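The lid is down, but the picture can't cleanly separate 0.10 from 0.16 rad. I'll feel for it: contact came at TCP z 0.082 with the lid lifted by the pin, so no contact at 0.077 means it is caught.

```bash

python3 -c "
from h import *
import cv2
w=wcam();cv2.imwrite('pics/z10.png',cv2.resize(w['img'][125:215,265:380],None,fx=6,fy=6,interpolation=cv2.INTER_CUBIC))
for a in (.08,.1,.12,.16):
    print(a,[proj(w,cw(-.075+dd*np.cos(a)-n*np.sin(a),y,.038+dd*np.sin(a)+n*np.cos(a))).round(1).tolist() for dd,y,n in [(.147,.037,.004),(.147,-.037,.004),(.155,.018,0),(.155,-.018,0)]])
go([.6,.0254,.1],.294)"
```

```text
0.08 [[282.7, 165.6], [360.6, 165.6], [302.7, 156.3], [340.6, 156.3]]
0.1 [[282.4, 166.6], [360.9, 166.6], [302.6, 157.2], [340.7, 157.2]]
0.12 [[282.1, 167.6], [361.3, 167.6], [302.4, 158.1], [340.9, 158.1]]
0.16 [[281.4, 170.0], [361.9, 170.0], [302.1, 160.3], [341.2, 160.3]]
t 22.2833 pos [0.6226 0.0323 0.2657] rpy [-3.141e+00  3.000e-03  2.930e-01]
shift [-0.577  0.007  4.143] turn [-0.008  0.032 -0.012]
```

View pics/z10.png

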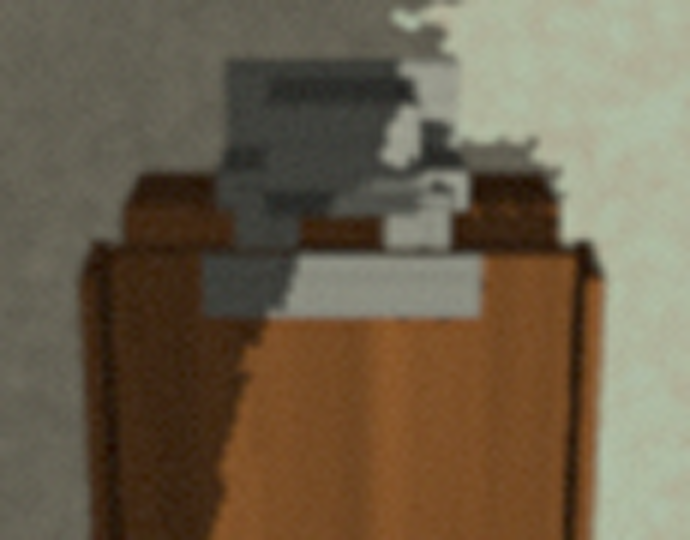

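```bash

python3 -m pendant '[[0,[-0.2,0,0.7],[0,0,0]],[0,[-0.4,0,1.4],[0,0,0]],[0,[-0.58,0,2.1],[0,0,0]],[0,[-0.58,0,2.8],[0,0,0]],[0,[-0.58,0,3.5],[0,0,0]],[0,[-0.58,0,4.0],[0,0,0]],[0,[-0.58,0,4.2],[0,0,0]],[0,[-0.58,0,4.2],[0,0,0]]]'
python3 -c "
from h import *
go([.6,.0254,.078],.294)"
```

```text
t: 22.95
tool_pos: [0.5991, 0.0257, 0.0966]
eef_rot: [-3.14, 0.005, 0.293]
wrist_force: [-0.2, 0.4, -0.2]
width: 0.002
t 22.95 pos [0.5991 0.0257 0.0966] rpy [-3.14   0.005  0.293]
shift [0.022 0.013 0.465] turn [-0.017  0.052 -0.014]
```

```bash

python3 -m pendant '[[0,[0.02,0,0.1],[0,0,0]],[0,[0.02,0,0.2],[0,0,0]],[0,[0.02,0,0.28],[0,0,0]],[0,[0.02,0,0.34],[0,0,0]],[0,[0.02,0,0.34],[0,0,0]]]'
python3 -m pendant '[[0,[0,0,0.05],[0,0,0]],[0,[0,0,0.05],[0,0,0]]]'

```

```text
t: 23.37
tool_pos: [0.6016, 0.0258, 0.085]
eef_rot: [-3.141, 0.002, 0.293]
wrist_force: [-0.9, 0.1, 0.3]
width: -0.002
t: 23.53
tool_pos: [0.6016, 0.0258, 0.083]
eef_rot: [-3.141, 0.002, 0.293]
wrist_force: [0.2, -0.3, -0.1]
width: -0.004
```

```bash

python3 -m pendant '[[0,[0,0,0.03],[0,0,0]],[0,[0,0,0.03],[0,0,0]]]'
python3 -m pendant '[[0,[0,0,0.03],[0,0,0]],[0,[0,0,0.03],[0,0,0]]]'

```

```text
t: 23.7
tool_pos: [0.6016, 0.0258, 0.0818]
eef_rot: [-3.141, 0.002, 0.293]
wrist_force: [-0.0, 0.1, 0.0]
width: -0.001
t: 23.87
tool_pos: [0.6015, 0.0258, 0.0805]
eef_rot: [-3.141, 0.002, 0.293]
wrist_force: [0.2, 0.7, -0.8]
width: 0.002
```

```bash

python3 -m pendant '[[0,[0,0,0.05],[0,0,0]],[0,[0,0,0.05],[0,0,0]]]'

```

```text
t: 24.03
tool_pos: [0.6015, 0.0258, 0.0784]
eef_rot: [-3.141, 0.002, 0.293]
wrist_force: [0.3, 0.7, 0.4]
width: -0.0
```

```bash

python3 -m pendant '[[0,[0,0,0.03],[0,0,0]],[0,[0,0,0.03],[0,0,0]]]'

```

```text
t: 24.2
tool_pos: [0.6015, 0.0258, 0.0772]
eef_rot: [-3.141, 0.002, 0.293]
wrist_force: [0.1, 0.4, 0.1]
width: 0.001
```

There is no contact at 0.0772, where I felt 8 N on the way down, so the lid is caught. Retreating and doing a final check.

```bash

python3 -m pendant '[[0,[0,0,-0.3],[0,0,0]],[0,[0,0,-0.9],[0,0,0]],[0,[0,0,-1.7],[0,0,0]],[0,[0,0,-2.5],[0,0,0]],[0,[0,0,-3.3],[0,0,0]],[0,[0,0,-4.1],[0,0,0]],[0,[0,0,-4.8],[0,0,0]],[0,[0,0,-4.8],[0,0,0]]]'
python3 -m pendant '[[0,[-0.7,0.5,0],[0,0,0]],[0,[-1.4,1,0],[0,0,0]],[0,[-2.1,1.5,0],[0,0,0]],[0,[-2.8,2,0],[0,0,0]],[0,[-3.3,2.5,0],[0,0,0]],[0,[-3.3,2.5,0],[0,0,0]],[0,[-3.3,2.5,0],[0,0,0]]]'
python3 - <<'E'
from h import *
import cv2
d=env.get_image('scene');cv2.imwrite('pics/s11.png',d['frame']);cv2.imwrite('pics/z11.png',cv2.resize(d['frame'][130:235,280:360],None,fx=5,fy=5))
for a in (.1,.16): print(a,[proj(SC,cw(-.075+dd*np.cos(a)-n*np.sin(a),y,.038+dd*np.sin(a)+n*np.cos(a))).round(1).tolist() for dd,y,n in [(.147,.037,.004),(.147,-.037,.004)]])
E
```

```text
t: 24.87
tool_pos: [0.6033, 0.0258, 0.2748]
eef_rot: [3.139, -0.005, 0.293]
wrist_force: [1.6, -0.3, 0.6]
width: 0.0
t: 25.45
tool_pos: [0.5038, -0.1089, 0.2696]
eef_rot: [-3.142, 0.001, 0.29]
wrist_force: [-0.4, 0.3, 0.3]
width: 0.0
0.1 [[336.8, 208.6], [312.0, 213.1]]
0.16 [[336.8, 206.5], [311.9, 211.0]]
```

View pics/s11.png

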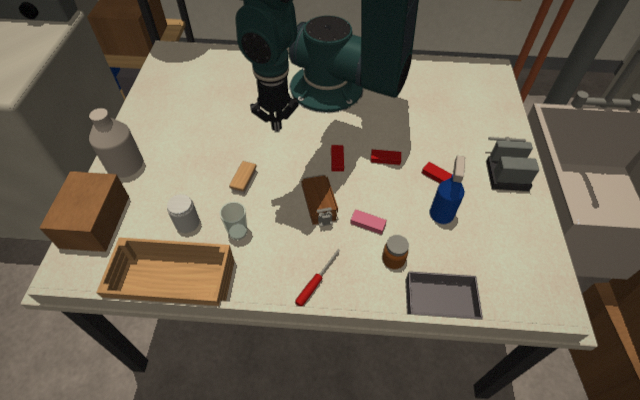

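View pics/z11.png

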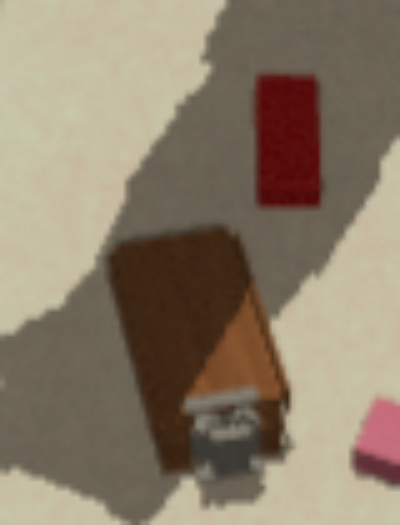

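The lid is shut under the catch at (325,213), the arm is clear, and everything else is where it was. Handing in.

```bash
python3 -c "
from plant import env
print(env.close_job())"
```

```text
the job is handed in; nothing more can be done
None
```

The grey stone is lying flat in its bed, and the lid is shut and held by its catch. I handed the job in at about 25.5 s of the 69 s allowed.

- **Stone:** the wrist picture after release showed it squarely in the bed. When I set it down, the wrist force rose briefly to about 15 N.
- **Lid and catch:** pressing the lid, the force climbed to about 10.6 N and fell to 1.5 N. It then rose to 11 N on the hard stop, where I lifted off. The highest reading was about 11 N, against the 25 N at which the lid cracks.
- **Does it stay shut:** with the arm away, I brought the fingertip back down to 0.0772 m and felt nothing. On the way down the lid had pushed back with about 8 N at that height. The wrist picture puts the lid at about 0.11 rad, the top of the expected resting range. The last scene picture shows it shut under the catch.
- **Everything else:** by eye, nothing else on the counter moved between the first and last scene pictures, and the gripper is well clear of the case.
- **What didn't go to plan:** joint 6 reached its limit on my first approach to the stone. I picked the stone up with the tool turned half round instead, and turned it back before placing.

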